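Fit a clean filter cassette in the bench-top fume filter unit

ROBOT

A 7-joint arm with a two-finger parallel gripper is mounted at the origin on a cart in front of the work surface, level with it; the furniture and walls round the work are solid. World frame = base frame: x ahead of the robot, y to its left, z up, the work surface at z = 0. Lengths are in m, angles in degrees, forces in N, time in s.
With the tool pointing down it reaches from about 0.4 to 0.85 m from the base axis. Payload 4.4 kg.
Tool frame: the origin (TCP) lies midway between the tips of the shut fingers; the grasp point (between the pads) lies env.hold_point_z behind it (env.hold_point_z is the distance from the TCP to the grasp point, in m); z points along the fingers, y is the line along which they close (so a half turn about z gives the same grasp; the last joint's range is limited). The gripper opens to 94 mm and grips with 3 to 60 N. Pads are 16 mm wide; open, the fingers measure 119 mm over their backs; the gripper's body (75 mm by 177 mm) begins 78 mm behind the grasp point.
Start: joints at [72.548, 36.005, 2.206, 86.941, -1.547, 57.084, -1.146], TCP at [0.154, -0.632, 0.205] pointing down, gripper open.
Joint ranges: [-175.42, 175.42], [-21.48, 121.26], [-71.46, 75.88], [10.55, 141.38], [-63.04, 243.04], [13.31, 113.54], [-168.57, 168.57]. Speed limits (degrees/s): [147.25, 147.25, 180, 180, 180, 180, 180].

INTERFACE

Orientations are given as [roll, pitch, yaw] about the fixed x, y, z axes, in that order (R = Rz(yaw) Ry(pitch) Rx(roll)).
In Python, from workcell import env gives the robot as it stands.
- The arm moves only by the shell command python3 jog.py 'ROWS' [FORCE]. ROWS is a JSON list of rows, 1 to 12 of them, each an object with the fields xyz (a list: dx, dy, dz in m), yaw (a turn about the tool's z in degrees), jaw (the finger opening in m); a field left out counts as zero (the opening has to be given); each row shifts and turns the commanded pose from where the row before left it, along the tool's axes as they then stand; what a row does not reach is not made up. A row lasts 1/8 s, in which the tool goes at most 0.0625 m and 10.7 degrees, less where a joint would pass 70% of its speed; a pose out of reach is approached as far as the arm can. The fingers move at their own pace and stop on an object; FORCE is the grip in N (left out, the last holds). Time passes only in rows, so rows that do not move let the fingers close. It prints the time, the measured TCP pose, the force, the opening and the grip force at its end. Input that does not fit is refused with a message, and nothing moves.
- env.read_state(): the state, without advancing time (a new reading comes with each control period).
- env.camera(name): name is "scene" or "top"; returns the picture (400x640x3 uint8, red, green, blue); there is no depth.
- env.camera_params(name): a dict with "camera_matrix" (3x3 intrinsics, pixels), "k1" (the pictures are not rectified: a ray, as slopes to the right and down, at radius r is drawn at 1 + k1 r^2 times it, then the intrinsics apply), "R" (3x3) and "t" (3): a world point X has camera coordinates R X + t. Camera axes: x right, y down, z forward; pixel columns grow to the right and rows downward; lengths in m; the calibration is good to about 2 mm. A picture is of the moment at which its call begins. camera_params takes no time and is no camera call.
- env.finish_job(): hands the job in; it is judged then, once.
The state is a dict: "t": time; "joints": joint angles; "qvel": joint speeds; "joint_torque": joint torques, N m; "tcp_pos": TCP position; "tool_rot": TCP orientation; "wrist_force": force on the tool from outside, world axes, zero at the start; "torque": the same for the moment, N m; "opening": finger opening in m; "grasp_force": force on a finger pad.
Only numpy, scipy, OpenCV 4.12 (cv2) and the standard library are available. Lean on these libraries where they do the work, as an engineer would, in place of code of your own. Each camera call takes 0.05 s, during which the arm holds its last target. There are 200 camera calls.

TASK

The fume filter unit on the bench stands open: fit the clean cassette (white pleats) in it. Hook the cassette's tongue under the lip at the lower end of the bay first, then swing the raised end down and press it home until the spring catch snaps over it, feeling your way and forcing nothing: the sheet metal bends. Leave the sooty cassette and the other things lying on the bench where they are.

Things in the scene. Friction and masses are not known exactly. Their poses are not given: they have to be found in the camera images.
- filter_unit: Bench-top fume filter unit, fixed: a light grey steel housing (186 x 129 mm) held in a dark yoke stand so that its open top face slopes 12 deg down towards the robot. Origin on the table under the middle of the bay, z up, x from the robot-side end to the back. A cassette goes in tongue first at 15 to 23 deg to the seat; laid down flat it does not fit.
- filter_bay: The unit's open bay. Origin: centre of the seat, 86 mm over the table; a cassette's origin lies here when home. x up the slope (to the back), y left, z square to the seat (leans 12 deg to the robot). In this frame, mm: seat with black gasket at z = 0, lower end wall x = -75, upper end wall x = 59, side walls y = +-50, their inner edges bevelled from z = 10 to the top at z = 15.
- lip_edge (a point): Middle of the free edge (underside) of the bare-steel lip along the bay's lower end wall: x = -67, z = 9.4 mm of filter_bay. The lip is 2.5 mm thick, overhangs the seat by 8 mm and slopes: its underside is 6.5 mm over the seat at the wall, 9.4 mm at the edge; its highest point 12 mm.
- catch_bolt (a joint): Spring catch at the bay's upper end: how far the brass bolt is pushed back up the slope (m); 0 = fully out, stop at 0.010. Spring 2.8 N when out, 4.9 N at 6 mm. Pressing a cassette's upper end down on the bevelled nose (some 6 to 12 N) drives it back; then it springs out over the cassette. The weight of a cassette laid on gently does not open it.
- catch_nose (a point): Lower tip of the catch bolt's nose when fully out: x = 53, y = 0, z = 17.5 mm of filter_bay, 6 mm over the bay, 1.5 mm above a seated cassette. Nose 26 mm wide; bevel 30 deg from square, from z = 19.5 up to 30.5 at x = 60. Its dark housing (y +-32, x from 67 to 99) reaches z = 39, the red thumb knob on the bolt z = 44.
- clean_cassette: Clean filter cassette, loose, 0.24 to 0.42 kg, lying flat: thin metal frame (it bends if pressed on the unit with over 45 N) 116 (x) x 96 (y) x 16 (z) mm, WHITE pleats. Origin: centre of the frame's underside, z up; the tongue is at the -x end, towards the robot. The strip at the +x end is plain metal (x = 34 to 58, top z = 16 mm): the place to press.
- grip (a point): Middle of the clean cassette's black bow handle, at x = 0, y = 0, z = 40 mm of the cassette: a round bar 12 mm thick along y, straight for 52 mm, 18 mm clear of the frame's top, on two posts at y = +-30. Pinch it along the cassette's x, firmly (40 N or more): the cassette can swivel about this bar between the fingers when something pushes on it, or when it is held weakly.
- tongue_edge (a point): Middle of the lower outer edge of the clean cassette's tongue: x = -74, y = 0, z = 0 mm of the cassette. The tongue is flat, 16 mm long, 76 wide, 5 thick, level with the underside. Home, this edge lies within about 2 mm of x = -74, z = 0 in filter_bay.
- sooty_cassette: The spent cassette, loose: the same part with dark brown sooty pleats, same origin and axes. Leave it lying.
- adj_wrench: Adjustable wrench lying on the bench near its front edge, 42 x 198 x 13 mm, origin at the centre of its underside. Bystander.
- spray_can: Blue spray can with a red cap standing at the left, 67 mm across, 200 mm high, origin at the centre of its foot. Bystander.
- bolt_tin: Small open tin of bolts at the right, inside the steel frame that lies on the bench, 68 mm across, 50 mm high, origin at the centre of its foot. Bystander.

How it is judged:
By the outcome, as a careful person would: the job done as asked, in the order asked, and still so for the second after the job is handed in, with the robot touching nothing.
It also fails if it takes over 51 s, if anything falls off the work surface, if the arm or the gripper's body presses on something with over 40 N, if the wrist force passes 120 N, or if a joint passes its speed limit or range.

## Working session

There is one attempt and no reset: what is moved stays moved. The work goes in short steps, Python scripts to look and compute and a shell command to move; the robot and the scene stay as the last step left them, time stands still between calls to the robot, and variables do not carry over. Pictures are saved under pics/ and viewed, at most 10 in all, crops included, and the job is handed in when it is done.

```bash
ls; mkdir -p pics; python3 - <<'E'
from workcell import env
import cv2
for n in("scene","top"):
    p=env.camera_params(n);print(n,p)
    cv2.imwrite(f"pics/{n}0.png",env.camera(n)[:,:,::-1])
print(env.read_state(),env.hold_point_z)
E
```

```text
jog.py
pics
workcell.py
scene {'camera_matrix': array([[445.01630165,   0.        , 323.55044192],
       [  0.        , 445.01630165, 194.99005889],
       [  0.        ,   0.        ,   1.        ]]), 'k1': -0.11977264885363209, 'R': array([[-0.57725435, -0.81634692, -0.01884476],
       [-0.32590497,  0.25149115, -0.91133866],
       [ 0.7487078 , -0.5199326 , -0.41122588]]), 't': array([0.38794543, 0.24697984, 0.80767206])}
top {'camera_matrix': array([[494.89611564,   0.        , 326.83964424],
       [  0.        , 494.89611564, 202.02770554],
       [  0.        ,   0.        ,   1.        ]]), 'k1': 0.026461985196379673, 'R': array([[-0.01397131, -0.99988065, -0.00659436],
       [-0.97469123,  0.01509035, -0.22304548],
       [ 0.22311837,  0.00331123, -0.97478574]]), 't': array([0.09489669, 0.5345917 , 1.42883897])}
{'t': 0.1, 'joints': array([72.54781973, 36.05369676,  2.20357093, 86.98666669, -1.54680884,
       57.0830336 , -1.14587607]), 'qvel': array([-0.13690413, -0.16338393,  0.10628113, -0.21143574, -0.02586613,
        0.00879235,  0.02991653]), 'joint_torque': array([ 2.38380431e-03, -5.50791371e+01,  1.14709374e+00, -1.87118107e+01,
       -5.22166025e-02,  1.91267452e-02,  7.20147432e-05]), 'tcp_pos': array([ 0.15363615, -0.63100343,  0.20466554]), 'tool_rot': array([-1.79906314e+02,  1.50198052e-03,  1.36816520e+01]), 'wrist_force': array([-0.5752745 , -0.29347522,  0.03591909]), 'torque': array([-0.00892516,  0.00347812, -0.01639169]), 'grasp_force': 0.0, 'opening': 0.09416605633957113} 0.0188
```

View pics/scene0.png

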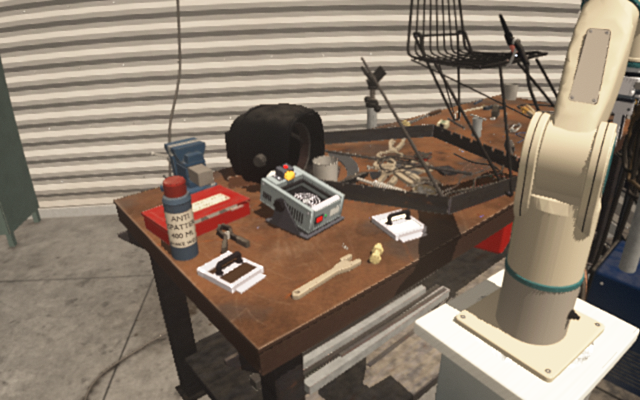

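View pics/top0.png

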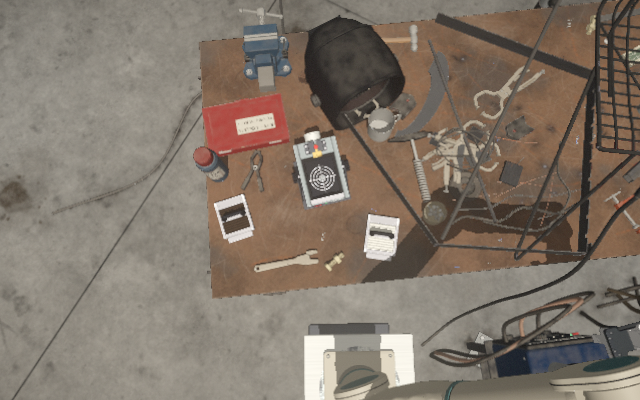

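The scene view shows the clean cassette at about (400,222), the sooty one at (232,270) and the unit at (302,200). In the top view they are at (381,237), (235,218) and (322,175). The unit's catch is at the far end, around (316,150).

```bash
cat > h.py <<'E'
import numpy as np, cv2
from workcell import env
def ray(n,uv):
    p=env.camera_params(n);K=p["camera_matrix"];R=p["R"];t=p["t"]
    d=(np.array(uv,float)-K[:2,2])/K[0,0]; s=d.copy()
    for _ in range(20): s=d/(1+p["k1"]*(s@s))
    return -R.T@t, R.T@np.r_[s,1]
def onz(n,uv,z):
    o,d=ray(n,uv); return o+d*(z-o[2])/d[2]
def tri(a,b):
    (o1,d1),(o2,d2)=ray("top",a),ray("scene",b)
    s=np.linalg.lstsq(np.c_[d1,-d2],o2-o1,rcond=None)[0]
    p,q=o1+s[0]*d1,o2+s[1]*d2
    return (p+q)/2,np.linalg.norm(p-q)
def px(n,X):
    p=env.camera_params(n);c=p["R"]@np.array(X)+p["t"];s=c[:2]/c[2]
    return s*(1+p["k1"]*(s@s))*p["camera_matrix"][0,0]+p["camera_matrix"][:2,2]
E
python3 - <<'E'
import cv2,numpy as np
t=cv2.imread("pics/top0.png");s=cv2.imread("pics/scene0.png")
f=lambda im,x,y,w,h,k:cv2.resize(im[y:y+h,x:x+w],None,fx=k,fy=k,interpolation=cv2.INTER_CUBIC)
a=f(t,285,125,130,140,4); b=f(s,255,155,180,90,4)
cv2.imwrite("pics/topc.png",a);cv2.imwrite("pics/scenec.png",b)
E
```

```text
(no output)
```

View pics/topc.png

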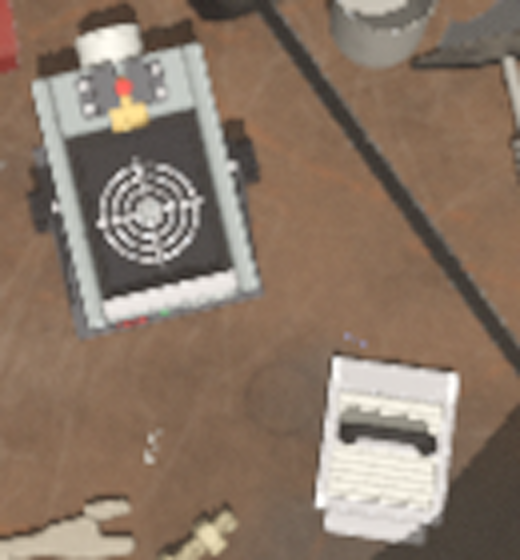

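View pics/scenec.png

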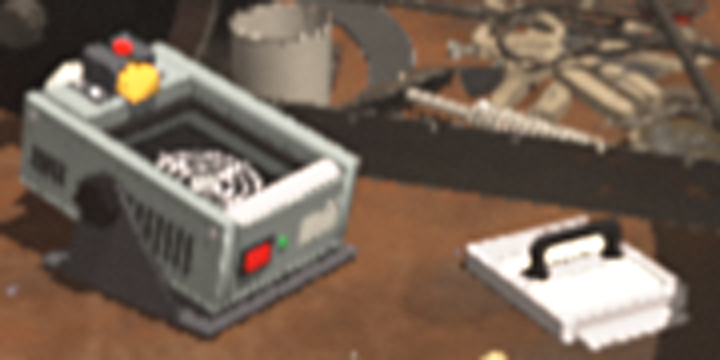

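The crops (×4, offsets top (285,125), scene (255,155)) show several features clearly. In the top crop the lip edge runs from about (104,298) to (232,269), the bay's upper end from (66,140) to (195,110), and the handle bar spans (340–436, 435). In the scene crop the bar runs from (530,240) to (615,228).

```bash
python3 - <<'E'
from h import *
t=cv2.imread("pics/top0.png");s=cv2.imread("pics/scene0.png")
# cassette bright blob, top: frame outline
def blob(im,box,f):
    x,y,w,h=box; c=im[y:y+h,x:x+w].astype(int); m=f(c).astype(np.uint8)
    n,l,st,ce=cv2.connectedComponentsWithStats(m)
    i=1+np.argmax(st[1:,4]); return (l==i),np.array(ce[i])+[x,y],st[i]
box=(360,208,45,55)
m,c,st=blob(t,box,lambda c:c.min(2)>150); 
cn=max(cv2.findContours(m.astype(np.uint8),0,2)[0],key=cv2.contourArea)
r=cv2.minAreaRect(cn);print("cass rect",r[0][0]+360,r[0][1]+208,r[1],r[2],st)
for p in cv2.boxPoints(r): print(np.round(onz("top",p+[360,208],.010),4))
# handle bar: dark near cassette
ys,xs=np.nonzero((t[222:245,366:398].max(2)<70)); P=np.c_[xs+366,ys+222]
print("bar top px",P.min(0),P.max(0),P.mean(0)); 
v=cv2.fitLine(P.astype(np.float32),cv2.DIST_HUBER,0,.01,.01).ravel();print(v)
a,b=v[2:]-v[:2]*10,v[2:]+v[:2]*10
A,B=onz("top",a,.043),onz("top",b,.043);print("bar onz",onz("top",v[2:],.043),"dir deg",np.degrees(np.arctan2(*(A-B)[1::-1])))
# seat dark blob
m,c,st=blob(t,(290,140,65,70),lambda c:c.max(2)<75)
print("seat",c,st)
q=lambda x,y:(285+(x+.5)/4-.5,125+(y+.5)/4-.5)
z=lambda x,zz:.086+x*np.sin(np.radians(12))+zz*np.cos(np.radians(12))
L,R=onz("top",q(104,298),z(-.067,.012)),onz("top",q(232,269),z(-.067,.012))
print("lip",L,R,(L+R)/2,np.linalg.norm(L-R),"yaw",np.degrees(np.arctan2(*(L-R)[1::-1]))-90)
L2,R2=onz("top",q(66,140),z(.059,.015)),onz("top",q(195,110),z(.059,.015))
print("upper",L2,R2,(L2+R2)/2,np.linalg.norm(L2-R2),"yaw",np.degrees(np.arctan2(*(L2-R2)[1::-1]))-90)
d=(L2+R2)/2-(L+R)/2;print("axis yaw",np.degrees(np.arctan2(d[1],d[0])),np.linalg.norm(d[:2]))
qs=lambda x,y:(255+(x+.5)/4-.5,155+(y+.5)/4-.5)
print("red knob",tri(q(122,87),qs(122,47)),"bar mid",tri(q(388,434),qs(573,233)))
print("tri lip R corner?",tri(q(232,272),qs(338,166)),"L",tri(q(104,300),qs(228,212)))
E
```

```text
cass rect 380.99230766296387 237.5615406036377 (32.124996185302734, 44.03233337402344) 7.125016689300537 [   4    6   36   47 1172]
[ 0.3735 -0.0181  0.01  ]
[ 0.5084 -0.039   0.01  ]
[ 0.4944 -0.1369  0.01  ]
[ 0.3601 -0.1141  0.01  ]
bar top px [370 231] [393 237] [380.85714286 233.92857143]
[9.8265308e-01 1.8545318e-01 3.7986606e+02 2.3395847e+02]
bar onz [ 0.43930051 -0.07054821  0.043     ] dir deg 78.29897440888004
seat [326.09756098 194.        ] [21 49 30 11 82]
lip [0.5402176  0.13491239 0.08380769] [0.56089651 0.03954928 0.08380769] [0.55055705 0.08723083 0.08380769] 0.09757940562858049 yaw 12.234819892485362
upper [0.65388481 0.16114535 0.112939  ] [0.67564405 0.0653171  0.112939  ] [0.66476443 0.11323122 0.112939  ] 0.09826758456912077 yaw 12.792951760839344
axis yaw 12.825334715655991 0.11712960729258143
red knob (array([0.68276297, 0.11751887, 0.14419076]), np.float64(0.0024450399797308893)) bar mid (array([ 0.44194516, -0.07637387,  0.04051232]), np.float64(0.0005650067745851535))
tri lip R corner? (array([0.55630571, 0.03574951, 0.07944906]), np.float64(0.009944081535640683)) L (array([0.53751375, 0.13289075, 0.08141143]), np.float64(0.005406687475881056))
```

```bash
python3 - <<'E'
from h import *
print("cams",ray("top",(0,0))[0],ray("scene",(0,0))[0])
for uv in [(437,243),(585,255),(340,115),(430,40),(520,257),(440,95)]: 
    X=onz("top",uv,0);print(uv,X.round(3),px("scene",X).round(0))
# scene rod line (365,62)-(440,190): plane; top rod candidates intersect
for u in [(365,62),(400,122),(440,190)]:
    o,d=ray("scene",u)
    for z in (0,.1,.2,.3,.4,.5): X=o+d*(z-o[2])/d[2];print(u,z,X.round(2),px("top",X).round(0))
E
```

```text
cams [0.20358746 0.08208698 1.51267589] [-0.30027522  0.67451985  0.56452867]
(437, 243) [ 0.416 -0.249  0.   ] [448. 212.]
(585, 255) [ 0.373 -0.692  0.   ] [543. 180.]
(340, 115) [ 0.84  0.04 -0.  ] [283. 190.]
(430, 40) [ 1.105 -0.268  0.   ] [316. 150.]
(520, 257) [ 0.369 -0.497  0.   ] [512. 195.]
(440, 95) [ 0.905 -0.289  0.   ] [351. 162.]
(365, 62) 0 [ 2.96 -2.09  0.  ] [ 869. -399.]
(365, 62) 0.1 [ 2.38 -1.6   0.1 ] [ 791. -309.]
(365, 62) 0.2 [ 1.8  -1.11  0.2 ] [ 695. -199.]
(365, 62) 0.3 [ 1.23 -0.62  0.3 ] [575. -61.]
(365, 62) 0.4 [ 0.65 -0.13  0.4 ] [417. 123.]
(365, 62) 0.5 [0.07 0.36 0.5 ] [188. 388.]
(400, 122) 0 [ 1.2  -0.83  0.  ] [595.  10.]
(400, 122) 0.1 [ 0.94 -0.56  0.1 ] [535.  70.]
(400, 122) 0.2 [ 0.67 -0.3   0.2 ] [463. 142.]
(400, 122) 0.3 [ 0.4  -0.03  0.3 ] [374. 232.]
(400, 122) 0.4 [0.14 0.24 0.4 ] [259. 348.]
(400, 122) 0.5 [-0.13  0.5   0.5 ] [102. 507.]
(440, 190) 0 [ 0.53 -0.35  0.  ] [468. 205.]
(440, 190) 0.1 [ 0.39 -0.17  0.1 ] [417. 249.]
(440, 190) 0.2 [0.24 0.01 0.2 ] [357. 301.]
(440, 190) 0.3 [0.09 0.19 0.3 ] [283. 366.]
(440, 190) 0.4 [-0.06  0.38  0.4 ] [190. 448.]
(440, 190) 0.5 [-0.2   0.56  0.5 ] [ 67. 557.]
```

```bash
python3 jog.py '[{"xyz": [0.037,-0.043,0],"jaw": 0.094},{"xyz": [0.037,-0.043,0],"jaw": 0.094},{"xyz": [0.037,-0.043,0],"jaw": 0.094},{"xyz": [0.037,-0.043,0],"jaw": 0.094},{"xyz": [0.037,-0.043,0],"jaw": 0.094},{"xyz": [0.037,-0.043,0],"jaw": 0.094},{"xyz": [0.037,-0.043,0],"jaw": 0.094},{"xyz": [0.037,-0.043,0],"jaw": 0.094},{"xyz": [0.037,-0.043,0],"jaw": 0.094},{"xyz": [0.037,-0.043,0],"jaw": 0.094},{"xyz": [0.037,-0.043,0],"jaw": 0.094},{"yaw": -7,"jaw": 0.094}]' 50; python3 jog.py '[{"yaw": -10,"jaw": 0.094},{"yaw": -10,"jaw": 0.094},{"yaw": -10,"jaw": 0.094},{"yaw": -10,"jaw": 0.094},{"yaw": -10,"jaw": 0.094},{"yaw": -10,"jaw": 0.094},{"jaw": 0.094}]'
cat >> h.py <<'E'
def rel(X):
    "offset of tool-axis move to world TCP target X"
    from scipy.spatial.transform import Rotation as Ro
    s=env.read_state(); return (Ro.from_euler("xyz",s["tool_rot"],degrees=True).inv().apply(np.array(X)-s["tcp_pos"])).round(4), s["tool_rot"].round(2)
E
python3 -c "
from h import *
print(rel([.442,-.077,.028]))"
```

```text
t: 1.6
tcp_pos: [0.4394, -0.0704, 0.2054]
tool_rot: [-179.9, -0.1, 21.4]
wrist_force: [-0.6, -0.5, 0.1]
opening: 0.0939
grasp_force: 0.0
t: 2.48
tcp_pos: [0.4371, -0.0758, 0.2053]
tool_rot: [-180.0, -0.0, 80.6]
wrist_force: [0.1, -0.1, -0.5]
opening: 0.0941
grasp_force: 0.0
(array([-0.0004,  0.0052,  0.1773]), array([-1.7997e+02, -2.0000e-02,  8.0560e+01]))
```

```bash
python3 jog.py '[{"xyz": [0,0.005,0.05],"jaw": 0.09},{"xyz": [0,0,0.05],"jaw": 0.07},{"xyz": [0,0,0.05],"jaw": 0.06},{"xyz": [0,0,0.027],"jaw": 0.05},{"jaw": 0.05},{"jaw": 0},{"jaw": 0},{"jaw": 0},{"jaw": 0}]' 50;python3 - <<'E'
from h import *
a=env.camera("top")[195:280,340:425,::-1];b=env.camera("scene")[180:265,355:455,::-1]
f=lambda i:cv2.resize(i,None,fx=4,fy=4,interpolation=cv2.INTER_CUBIC)
cv2.imwrite("pics/g1.png",np.hstack([f(a),f(b)]))
E
```

```text
t: 3.6
tcp_pos: [0.4427, -0.0767, 0.0291]
tool_rot: [179.9, -0.0, 80.7]
wrist_force: [-0.6, 0.7, 0.6]
opening: 0.0134
grasp_force: 0.0
```

View pics/g1.png

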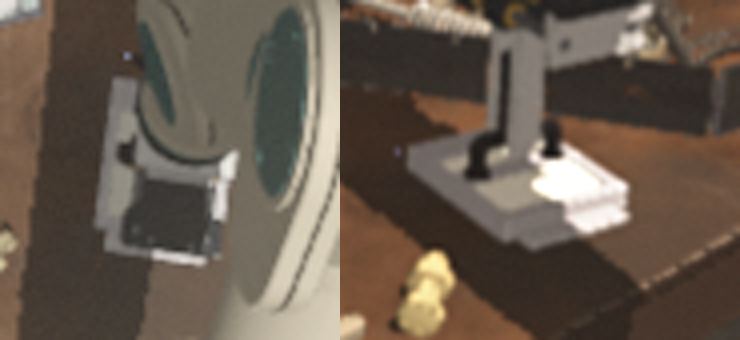

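The fingers straddle the bar midway between its posts, and the cassette lies flat and has not moved. I'll finish the pinch, lift and turn.

```bash
python3 jog.py '[{"jaw": 0},{"jaw": 0},{"xyz": [0,0,-0.02],"jaw": 0},{"xyz": [0,0,-0.05],"jaw": 0},{"xyz": [0,0,-0.05],"jaw": 0},{"yaw": -7.3,"jaw": 0},{"yaw": -7.3,"jaw": 0},{"yaw": -7.3,"jaw": 0},{"jaw": 0}]' 50;python3 -c "
from h import *
print(rel([.4803,.0718,.149]))"
```

```text
t: 4.82
tcp_pos: [0.4416, -0.0766, 0.1481]
tool_rot: [-179.9, -0.0, 102.5]
wrist_force: [-0.0, 0.1, -3.1]
opening: 0.0105
grasp_force: 50.0
(array([ 0.1365,  0.0699, -0.0008]), array([-1.7994e+02, -4.0000e-02,  1.0249e+02]))
```

```bash
python3 jog.py '[{"xyz": [0.045,0.023,0],"jaw": 0},{"xyz": [0.045,0.023,0],"jaw": 0},{"xyz": [0.046,0.024,0],"jaw": 0},{"jaw": 0},{"jaw": 0}]';python3 - <<'E'
from h import *
a=env.camera("top")[125:265,260:400,::-1];b=env.camera("scene")[120:270,230:430,::-1]
f=lambda i,k:cv2.resize(i,None,fx=k,fy=k,interpolation=cv2.INTER_CUBIC)
A=f(a,3);B=f(b,2.8);cv2.imwrite("pics/b.png",B)
cv2.imwrite("pics/a.png",A)
E
```

```text
t: 5.45
tcp_pos: [0.4802, 0.0709, 0.148]
tool_rot: [-179.9, 0.0, 102.5]
wrist_force: [-0.3, -0.7, -3.4]
opening: 0.0108
grasp_force: 50.0
```

View pics/b.png

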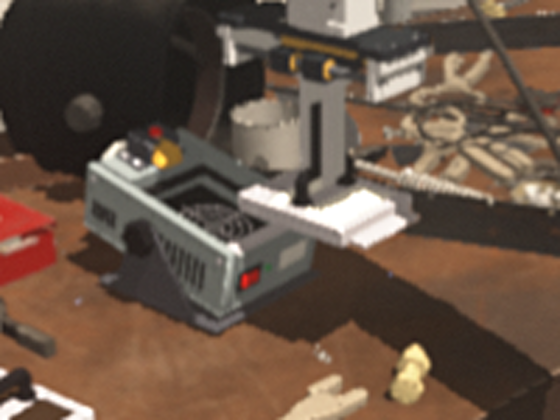

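The cassette is level, with its +x end (crop (240,192)) over the unit's lower rim. I'll press it down there gently to swivel it tongue down.

```bash
python3 jog.py '[{"xyz": [0,0,0.015],"jaw": 0},{"xyz": [0,0,0.014],"jaw": 0},{"xyz": [0,0,0.003],"jaw": 0},{"xyz": [0,0,0.003],"jaw": 0},{"xyz": [0,0,0.003],"jaw": 0}]';python3 jog.py '[{"xyz": [0,0,0.003],"jaw": 0},{"xyz": [0,0,0.003],"jaw": 0},{"jaw": 0}]'
```

```text
t: 6.18
tcp_pos: [0.4812, 0.0716, 0.1105]
tool_rot: [180.0, -0.0, 102.6]
wrist_force: [0.1, -0.2, -2.3]
opening: 0.0106
grasp_force: 50.0
t: 6.55
tcp_pos: [0.4803, 0.0713, 0.1045]
tool_rot: [-179.9, 0.0, 102.6]
wrist_force: [-3.3, 0.0, 1.3]
opening: 0.0103
grasp_force: 50.0
```

```bash
python3 jog.py '[{"xyz": [0,0,0.004],"jaw": 0},{"xyz": [0,0,0.004],"jaw": 0},{"xyz": [0,0,0.004],"jaw": 0},{"jaw": 0}]';python3 jog.py '[{"xyz": [0,0,0.004],"jaw": 0},{"xyz": [0,0,0.003],"jaw": 0},{"jaw": 0}]';python3 - <<'E'
from h import *
b=env.camera("scene")[130:260,240:430,::-1]
cv2.imwrite("pics/c.png",cv2.resize(b,None,fx=4,fy=4,interpolation=cv2.INTER_CUBIC))
E
```

```text
t: 7.05
tcp_pos: [0.4743, 0.0699, 0.0914]
tool_rot: [-179.3, 0.1, 102.6]
wrist_force: [-12.3, -1.7, 6.2]
opening: 0.0105
grasp_force: 50.0
t: 7.42
tcp_pos: [0.4719, 0.0693, 0.0838]
tool_rot: [-179.0, 0.1, 102.6]
wrist_force: [-14.5, -0.7, 2.6]
opening: 0.0109
grasp_force: 50.0
```

View pics/c.png

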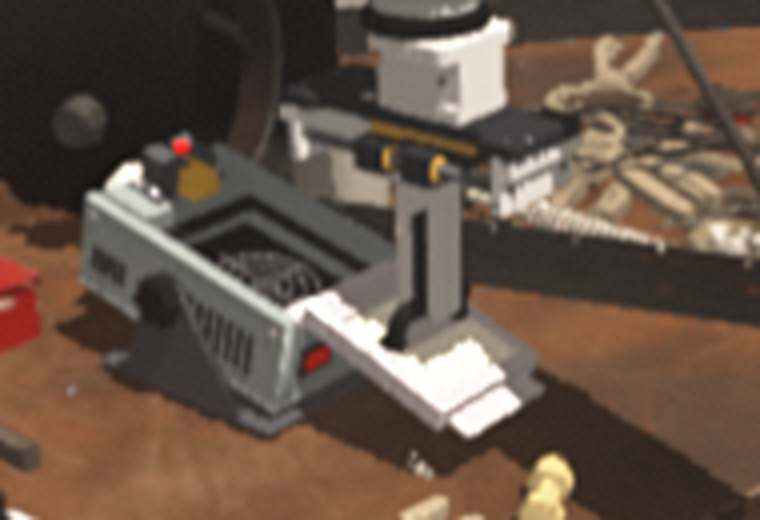

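The cassette is now tilted with its tongue down. Its left lower edge runs in the crop from (302,313) to (437,430). I'll intersect those rays with its left side plane to get the tilt.

```bash
cat >> h.py <<'E'
def side(uv,yaw,y=.048):
    "ray of scene pixel with cassette left side plane -> (along, height) about the bar's xy"
    s=env.read_state();c=s["tcp_pos"];a=np.radians(yaw);n=np.array([-np.sin(a),np.cos(a),0]);e=np.array([np.cos(a),np.sin(a),0])
    o,d=ray("scene",uv);X=o+d*((y-(o-c)@n)/(d@n));return np.array([(X-c)@e,X[2]])
E
python3 - <<'E'
from h import *
q=lambda u,v:(240+(u+.5)/4-.5,130+(v+.5)/4-.5)
for a,b in [((302,313),(437,430)),((305,298),(448,412))]:
    A,B=side(q(*a),12.6),side(q(*b),12.6);d=A-B
    print(A,B,np.hypot(*d),np.degrees(np.arctan2(d[1],d[0])))
E
```

```text
[0.06191626 0.08532061] [-0.04548401  0.04218624] 0.11573846435629925 21.881506167599472
[0.05899214 0.09644519] [-0.05364102  0.05723602] 0.11926267799690869 19.193720535641226
```

```bash
python3 jog.py '[{"xyz": [0,0,-0.03],"jaw": 0},{"xyz": [0,0,-0.008],"jaw": 0},{"xyz": [0,0.012,0],"jaw": 0},{"xyz": [0,0,0.01],"jaw": 0},{"xyz": [0,0,0.005],"jaw": 0},{"jaw": 0}]';python3 jog.py '[{"xyz": [0,0,0.003],"jaw": 0},{"xyz": [0,0,0.003],"jaw": 0},{"jaw": 0}]'
```

```text
t: 8.22
tcp_pos: [0.4916, 0.0739, 0.1072]
tool_rot: [-179.8, -0.0, 102.6]
wrist_force: [-0.3, 0.2, -4.4]
opening: 0.0102
grasp_force: 50.0
t: 8.6
tcp_pos: [0.4925, 0.074, 0.1023]
tool_rot: [-180.0, 0.0, 102.6]
wrist_force: [-0.7, -0.2, -2.5]
opening: 0.0104
grasp_force: 50.0
```

```bash
python3 jog.py '[{"xyz": [0,0,0.003],"jaw": 0},{"xyz": [0,0,0.002],"jaw": 0},{"jaw": 0}]';python3 jog.py '[{"xyz": [0,0,0.003],"jaw": 0},{"jaw": 0}]';python3 - <<'E'
from h import *
b=env.camera("scene")[130:260,240:430,::-1]
cv2.imwrite("pics/d.png",cv2.resize(b,None,fx=4,fy=4,interpolation=cv2.INTER_CUBIC))
E
```

```text
t: 8.98
tcp_pos: [0.4926, 0.074, 0.0973]
tool_rot: [-180.0, 0.0, 102.6]
wrist_force: [0.2, 0.3, -2.9]
opening: 0.0105
grasp_force: 50.0
t: 9.22
tcp_pos: [0.4927, 0.0741, 0.0944]
tool_rot: [180.0, 0.0, 102.6]
wrist_force: [0.5, 1.1, -3.3]
opening: 0.0112
grasp_force: 50.0
```

View pics/d.png

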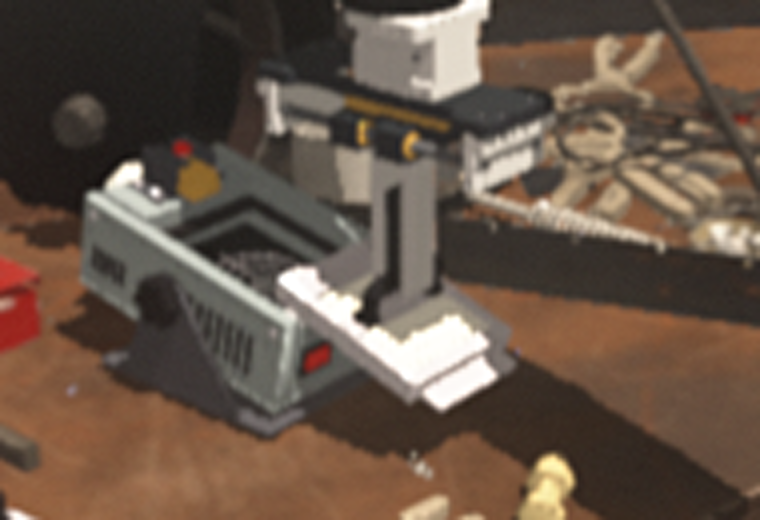

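Nothing is touching yet (−3 N is the cassette's weight). The left lower edge now runs in the crop from (282,290) to (412,402). I'll measure it with an automatic edge fit from here on.

```bash
cat >> h.py <<'E'
def tilt(save=None):
    im=env.camera("scene")[:,:,::-1].astype(int); m=((im.min(2)>150)&(im.max(2)-im.min(2)<40)).astype(np.uint8)
    s=env.read_state();c=px("scene",s["tcp_pos"]+[0,0,-.01]).astype(int)
    m[:, :c[0]-38]=0;m[:,c[0]+40:]=0;m[:c[1]-25]=0;m[c[1]+45:]=0
    n,l,st,ce=cv2.connectedComponentsWithStats(m);i=1+np.argmax(st[1:,4]);x0,w=st[i,0],st[i,2]
    P=[]
    for u in range(x0+3,x0+w):
        v=np.nonzero(l[:,u]==i)[0]
        if len(v):
            k=v.max();g=im.min(2)[k-2:k+4,u];a,b=g[:2].mean(),g[-2:].mean();h=(a+b)/2
            j=np.nonzero(g<h)[0][0]; P.append((u,k-2+j-1+(g[j-1]-h)/(g[j-1]-g[j]) if j>0 else k))
    P=np.array(P); kk=np.argmax(P[:,1]); 
    Q=P[3:29]
    S=np.array([side(p,s["tool_rot"][2]-90) for p in Q]);f=np.polyfit(*S.T,1);r=S[:,1]-np.polyval(f,S[:,0])
    S2=S[abs(r)<.0015];f=np.polyfit(*S2.T,1)
    return dict(tilt=np.degrees(np.arctan(f[0])).round(1),below=np.polyval(f,0).round(4)-s["tcp_pos"][2],n=len(S2),x=S2[[0,-1],0].round(3),cols=P[[0,kk],:].round(1).tolist())
E
python3 - <<'E'
from h import *
q=lambda u,v:(240+(u+.5)/4-.5,130+(v+.5)/4-.5)
A,B=side(q(282,290),12.6),side(q(412,402),12.6);d=A-B
print(A,B,np.hypot(*d),np.degrees(np.arctan2(d[1],d[0])))
print(tilt())
E
```

```text
[0.05704808 0.09606527] [-0.04771429  0.05429667] 0.11278195628721435 21.7370941042431
{'tilt': np.float64(18.0), 'below': np.float64(-0.01253330914473659), 'n': 26, 'x': array([ 0.037, -0.043]), 'cols': [[313.0, 203.1], [350.0, 231.9]]}
```

```bash
python3 - <<'E'
from h import *
s=env.read_state();c=s["tcp_pos"]
print("tcp crop",(px("scene",c)-[240,130])*4)
a=np.radians(12.6);e=np.array([np.cos(a),np.sin(a),0]);n=np.array([-np.sin(a),np.cos(a),0]);z=np.array([0,0,1])
for th in (18,22,26):
    t=np.radians(th)
    X=lambda x,y,zz:c+z*.011+e*(x*np.cos(t)-(zz-.04)*np.sin(t))+n*y+z*(x*np.sin(t)+(zz-.04)*np.cos(t))
    print(th,[((px("scene",X(*p))-[240,130])*4).round(0).tolist() for p in [(.058,.048,0),(.058,.048,.016),(-.058,.048,0),(-.058,.048,.016),(-.074,.038,0),(-.074,-.038,0),(0,.03,.04)]])
E
```

```text
tcp crop [401.13981921 290.6928484 ]
18 [[269.0, 299.0], [274.0, 280.0], [404.0, 405.0], [411.0, 385.0], [435.0, 414.0], [512.0, 368.0], [369.0, 291.0]]
22 [[267.0, 292.0], [273.0, 273.0], [399.0, 407.0], [407.0, 388.0], [429.0, 417.0], [506.0, 372.0], [369.0, 291.0]]
26 [[266.0, 285.0], [273.0, 267.0], [394.0, 409.0], [403.0, 391.0], [423.0, 420.0], [500.0, 375.0], [369.0, 291.0]]
```

```bash
python3 jog.py '[{"xyz": [0,0,0.003],"jaw": 0},{"xyz": [0,0,0.002],"jaw": 0},{"jaw": 0}]';python3 jog.py '[{"xyz": [0,0,0.003],"jaw": 0},{"xyz": [0,0,0.002],"jaw": 0},{"jaw": 0}]'
```

```text
t: 9.7
tcp_pos: [0.491, 0.0738, 0.0894]
tool_rot: [-179.8, 0.0, 102.6]
wrist_force: [-5.6, -0.9, 3.8]
opening: 0.0107
grasp_force: 50.0
t: 10.07
tcp_pos: [0.4896, 0.0734, 0.0842]
tool_rot: [-179.7, 0.0, 102.6]
wrist_force: [-7.7, -1.4, 5.3]
opening: 0.0106
grasp_force: 50.0
```

```bash
python3 - <<'E'
from h import *
im=env.camera("scene");g=im.min(2)
cv2.imwrite("pics/e.png",cv2.resize(im[130:260,240:430,::-1],None,fx=4,fy=4,interpolation=cv2.INTER_CUBIC))
E
```

```text
(no output)
```

View pics/e.png

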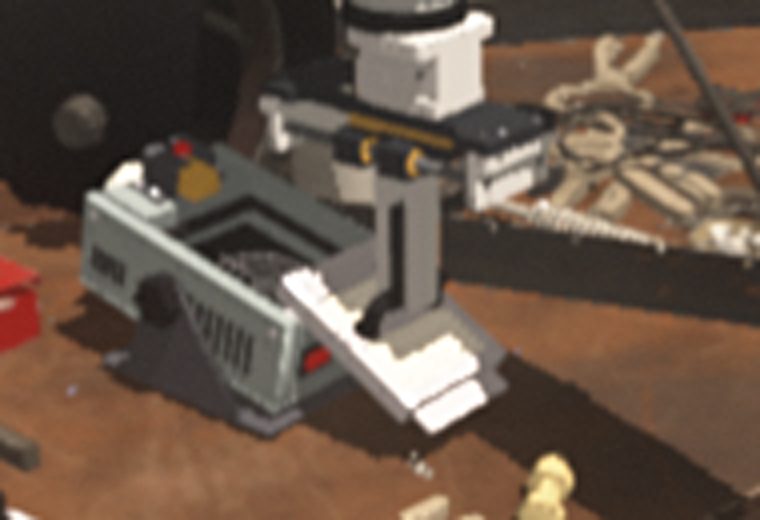

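The left lower edge now runs from (282,288) to (406,422), slope 1.08, which means a tilt of about 30°. That is 18° to the seat and within the range. I'll lift it and measure how the cassette sits in the fingers.

```bash
python3 jog.py '[{"xyz": [0,0,-0.03],"jaw": 0},{"xyz": [0,0,-0.04],"jaw": 0},{"xyz": [0,0,-0.015],"jaw": 0},{"jaw": 0}]';python3 - <<'E'
from h import *
t=env.camera("top");s=env.camera("scene");np.save("t.npy",t);np.save("s.npy",s)
st=env.read_state();c=st["tcp_pos"];yaw=st["tool_rot"][2]-90
a=np.radians(yaw);e=np.array([np.cos(a),np.sin(a),0]);n=np.array([-np.sin(a),np.cos(a),0]);z=np.array([0,0,1])
th=np.radians(30)
X=lambda x,y,zz:c+z*.011+e*(x*np.cos(th)-(zz-.04)*np.sin(th))+n*y+z*(x*np.sin(th)+(zz-.04)*np.cos(th))
print("pose",c,yaw)
for x in (-.04,-.02,.02,.03,.04,.05):
    # scan across left edge in top image (perp offsets 30..70mm)
    ys=np.arange(.030,.066,.001);g=[cv2.remap(t.min(2).astype(np.float32),np.float32([[p[0]]]),np.float32([[p[1]]]),1)[0,0] for p in (px("top",X(x,y,.016)) for y in ys)]
    print(x,np.round(g).astype(int).tolist())
E
```

```text
t: 10.62
tcp_pos: [0.4934, 0.0739, 0.1698]
tool_rot: [179.9, 0.0, 102.5]
wrist_force: [0.2, 0.3, -3.3]
opening: 0.0111
grasp_force: 50.0
pose [0.49198204 0.07361991 0.16835682] 12.566770810943794
-0.04 [220, 219, 219, 218, 217, 216, 215, 216, 217, 217, 221, 226, 230, 226, 222, 217, 198, 176, 152, 124, 99, 83, 83, 82, 82, 82, 82, 82, 81, 81, 81, 81, 82, 83, 83, 84]
-0.02 [211, 212, 213, 215, 216, 216, 214, 212, 212, 213, 215, 218, 224, 229, 229, 224, 220, 191, 145, 99, 86, 85, 85, 84, 84, 84, 84, 85, 85, 84, 83, 83, 84, 86, 87, 89]
0.02 [149, 175, 200, 207, 214, 219, 216, 214, 214, 216, 218, 222, 226, 230, 230, 229, 228, 223, 215, 207, 202, 196, 189, 177, 167, 161, 169, 177, 184, 186, 188, 188, 184, 179, 165, 142]
0.03 [117, 122, 131, 147, 169, 191, 207, 212, 217, 220, 224, 229, 230, 231, 230, 224, 216, 209, 170, 135, 112, 123, 132, 140, 152, 163, 171, 176, 182, 186, 190, 193, 191, 188, 184, 159]
0.04 [148, 155, 162, 168, 178, 194, 211, 220, 226, 231, 237, 242, 248, 244, 238, 228, 201, 172, 136, 108, 83, 80, 99, 118, 137, 155, 174, 180, 183, 186, 189, 192, 194, 190, 184, 173]
0.05 [126, 137, 153, 171, 190, 203, 216, 229, 232, 235, 238, 242, 245, 245, 239, 234, 207, 162, 114, 91, 85, 82, 98, 121, 142, 156, 169, 181, 183, 185, 186, 188, 188, 185, 176, 166]
```

```bash
python3 - <<'E'
from h import *
t=cv2.imread("pics/top0.png").astype(np.float32).mean(2)
b=np.radians(12);a=np.radians(12.6);e=np.array([np.cos(a),np.sin(a),0]);n=np.array([-np.sin(a),np.cos(a),0]);z=np.array([0,0,1])
C=np.array([.614,.1017,.086])
X=lambda x,y,zz:C+e*(x*np.cos(b)-zz*np.sin(b))+n*y+z*(x*np.sin(b)+zz*np.cos(b))
S=lambda P:int(cv2.remap(t,*[np.float32([[v]]) for v in px("top",P)],1)[0,0])
for x in (-.06,-.04,.04,.05):
    print("x",x,"R",[S(X(x,-y,.015)) for y in np.arange(.040,.076,.002)],"L",[S(X(x,y,.015)) for y in np.arange(.040,.076,.002)])
for y in (-.035,0,.035):
    print("y",y,"lip x -100..-56",[S(X(x,y,.012)) for x in np.arange(-.1,-.055,.002)])
    print("  up 44..66",[S(X(x,y,.015)) for x in np.arange(.044,.066,.002)])
E
```

```text
x -0.06 R [64, 70, 73, 75, 78, 116, 151, 184, 192, 197, 200, 181, 149, 102, 100, 109, 114, 116] L [59, 62, 66, 70, 85, 112, 151, 176, 192, 195, 193, 184, 149, 121, 106, 95, 88, 89]
x -0.04 R [74, 73, 73, 73, 91, 119, 158, 180, 192, 194, 199, 199, 164, 125, 89, 103, 112, 118] L [73, 69, 70, 73, 77, 107, 141, 176, 186, 194, 199, 191, 162, 113, 108, 99, 81, 91]
x 0.04 R [70, 70, 70, 75, 96, 131, 164, 185, 192, 193, 191, 178, 140, 101, 74, 69, 68, 67] L [74, 72, 67, 69, 77, 98, 135, 170, 187, 193, 194, 186, 149, 101, 83, 80, 80, 74]
x 0.05 R [69, 72, 74, 75, 99, 131, 168, 184, 193, 194, 197, 190, 161, 135, 117, 119, 119, 118] L [71, 70, 73, 74, 75, 101, 134, 171, 185, 194, 198, 193, 172, 119, 115, 119, 118, 116]
y -0.035 lip x -100..-56 [119, 120, 118, 115, 112, 119, 123, 128, 171, 201, 219, 223, 226, 230, 231, 229, 218, 180, 127, 70, 59, 62, 69]
  up 44..66 [74, 74, 71, 72, 74, 76, 80, 105, 157, 184, 199, 200]
y 0 lip x -100..-56 [111, 112, 113, 112, 113, 116, 120, 127, 138, 172, 200, 219, 226, 230, 231, 234, 228, 201, 123, 61, 59, 64, 71]
  up 44..66 [75, 74, 74, 72, 92, 125, 166, 185, 196, 202, 207, 210]
y 0.035 lip x -100..-56 [111, 111, 112, 113, 110, 111, 115, 110, 126, 169, 199, 221, 230, 231, 232, 232, 210, 168, 84, 62, 63, 67, 73]
  up 44..66 [75, 75, 73, 72, 73, 72, 88, 121, 159, 185, 196, 197]
```

```bash
python3 -c "
from h import *
print(rel([.5985,.0988,.150]))"
```

```text
(array([0.0014, 0.1095, 0.0182]), array([-1.7990e+02,  1.0000e-02,  1.0257e+02]))
```

```bash
python3 jog.py '[{"xyz": [0,0.04,0],"jaw": 0},{"xyz": [0,0.04,0],"jaw": 0},{"xyz": [0.001,0.03,0],"jaw": 0},{"xyz": [0,0,0.01],"jaw": 0},{"xyz": [0,0,0.008],"jaw": 0},{"jaw": 0},{"jaw": 0}]';python3 - <<'E'
from h import *
im=env.camera("scene");st=env.read_state();c=st["tcp_pos"];print(c,st["tool_rot"])
a=np.radians(12.6);e=np.array([np.cos(a),np.sin(a),0]);n=np.array([-np.sin(a),np.cos(a),0]);z=np.array([0,0,1])
for d in (26,30,34):
    th=np.radians(d)
    X=lambda x,y,zz:c+z*.011+e*(x*np.cos(th)-(zz-.04)*np.sin(th))+n*y+z*(x*np.sin(th)+(zz-.04)*np.cos(th))
    print(d,[((px("scene",X(*p))-[220,100])*4.5).round(0).tolist() for p in [(.058,.048,0),(.058,.048,.016),(-.058,.048,0),(-.058,.048,.016),(-.074,.038,0),(-.074,-.038,0)]])
i=cv2.resize(im[100:230,220:390,::-1],None,fx=4.5,fy=4.5,interpolation=cv2.INTER_CUBIC);cv2.imwrite("pics/f.png",i)
E
```

```text
t: 11.6
tcp_pos: [0.5994, 0.0988, 0.1515]
tool_rot: [-180.0, 0.0, 102.6]
wrist_force: [-0.5, -0.9, -1.3]
opening: 0.0104
grasp_force: 50.0
[0.59970396 0.09889645 0.15181043] [1.79978076e+02 6.55850910e-03 1.02578863e+02]
26 [[248.0, 314.0], [255.0, 293.0], [380.0, 442.0], [389.0, 422.0], [412.0, 455.0], [502.0, 412.0]]
30 [[247.0, 306.0], [255.0, 286.0], [375.0, 444.0], [384.0, 425.0], [406.0, 458.0], [496.0, 415.0]]
34 [[246.0, 298.0], [255.0, 279.0], [369.0, 445.0], [380.0, 428.0], [399.0, 460.0], [490.0, 418.0]]
```

View pics/f.png

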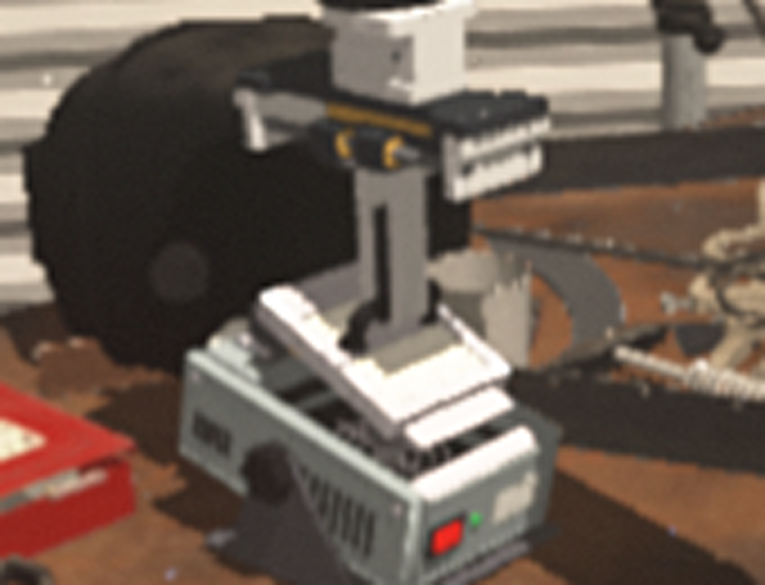

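The cassette is over the bay. Its top-left edge runs in the crop from (260,292) to (387,412), and the tongue's lower corners are at (413,448) and (508,408). The tilt looks nearer 26°, so I'll measure it more precisely from edge profiles.

```bash
python3 - <<'E'
from h import *
im=env.camera("scene").mean(2)
for u in (280,284,288,292,296,300,303):
    v0=int(100+(300+(u-279)*4.5*0.95)/4.5)
    print(u,v0-8,im[v0-8:v0+14,u].astype(int).tolist())
im=np.load("s.npy").mean(2);c=[.492,.0736,.1684]
print(px("scene",c))
u0=int(px("scene",c)[0])
for u in range(u0-24,u0+3,4):
    v0=int(px("scene",c)[1]+8+(u-u0)); print(u,v0-8,im[v0-8:v0+20,u].astype(int).tolist())
E
```

```text
280 159 [29, 29, 27, 22, 49, 147, 239, 252, 246, 214, 162, 130, 125, 121, 102, 71, 51, 50, 58, 65, 63, 59]
284 163 [162, 236, 251, 247, 243, 244, 248, 250, 237, 177, 127, 118, 123, 117, 97, 79, 75, 81, 85, 83, 85, 83]
288 167 [214, 248, 226, 218, 247, 252, 252, 253, 236, 172, 129, 124, 120, 109, 98, 85, 74, 54, 38, 37, 41, 59]
292 171 [200, 246, 253, 253, 250, 248, 248, 229, 176, 136, 125, 129, 121, 96, 62, 53, 70, 77, 59, 40, 34, 33]
296 174 [89, 40, 28, 82, 192, 249, 252, 250, 237, 178, 130, 128, 128, 115, 80, 45, 33, 33, 34, 56, 84, 87]
300 178 [88, 162, 247, 254, 250, 250, 253, 253, 236, 173, 131, 126, 125, 102, 76, 78, 82, 89, 98, 86, 73, 71]
303 181 [218, 248, 253, 252, 250, 249, 251, 246, 209, 150, 127, 126, 127, 112, 86, 66, 64, 70, 79, 84, 98, 135]
[340.48561712 174.87206963]
316 150 [34, 33, 34, 34, 32, 33, 45, 77, 129, 160, 163, 164, 166, 146, 108, 94, 107, 166, 231, 240, 230, 244, 255, 255, 255, 245, 179, 133]
320 154 [30, 56, 122, 163, 163, 158, 161, 163, 161, 163, 147, 117, 109, 109, 107, 114, 147, 172, 179, 196, 243, 253, 253, 254, 253, 230, 158, 128]
324 158 [156, 159, 159, 156, 144, 123, 114, 110, 112, 112, 112, 111, 112, 113, 129, 141, 147, 194, 246, 253, 253, 253, 251, 242, 209, 164, 135, 130]
328 162 [117, 112, 112, 113, 111, 112, 111, 111, 121, 141, 152, 151, 151, 154, 175, 170, 113, 48, 45, 125, 230, 252, 246, 241, 222, 162, 128, 129]
332 166 [116, 118, 120, 127, 125, 97, 64, 48, 45, 42, 38, 38, 37, 37, 34, 40, 83, 179, 248, 253, 252, 253, 254, 242, 187, 137, 130, 133]
336 170 [45, 41, 40, 40, 49, 77, 105, 115, 116, 113, 115, 124, 137, 150, 178, 204, 229, 250, 253, 251, 250, 253, 253, 234, 166, 132, 133, 134]
340 174 [93, 106, 114, 119, 115, 126, 142, 149, 150, 151, 150, 143, 149, 193, 247, 253, 252, 251, 252, 251, 252, 252, 244, 203, 151, 134, 136, 135]
```

```bash
python3 - <<'E'
from h import *
U=[280,284,288,292,296,300,303]
for V in ([168.5,171.8,175.75,178.75,182.8,186.75,189.3],[173.4,None,None,None,None,None,194.9]):
    P=np.array([side((u,v),12.6,.0475) for u,v in zip(U,V) if v]);f=np.polyfit(*P.T,1);th=np.arctan(f[0]);z0=f[1]-env.read_state()["tcp_pos"][2]
    print(np.degrees(th),"edge height at bar rel tcp",z0,"bar rel tcp if top edge",z0+.024/np.cos(th)," if bottom",z0+.04/np.cos(th))
E
```

```text
24.05072366758366 edge height at bar rel tcp -0.013887392480855798 bar rel tcp if top edge 0.012394247638975585  if bottom 0.02991534105219651
24.68401086775369 edge height at bar rel tcp -0.029503538360060325 bar rel tcp if top edge -0.003089994253471215  if bottom 0.014519035150921525
```

The tilt is really 24.3°, only 12° to the seat, and the bar sits 13 mm above the TCP. The rim's bearing edge comes out consistently at about ξ −84 mm, h 73 mm. I'll go back to the rim and tilt further, aiming for 31°.

```bash
python3 jog.py '[{"xyz": [0,-0.04,0],"jaw": 0},{"xyz": [0,-0.04,0],"jaw": 0},{"xyz": [0,-0.038,0],"jaw": 0},{"xyz": [0,0,0.03],"jaw": 0},{"xyz": [0,0,0.03],"jaw": 0},{"xyz": [0,0,0.006],"jaw": 0},{"jaw": 0}]';python3 jog.py '[{"xyz": [0,0,0.003],"jaw": 0},{"xyz": [0,0,0.003],"jaw": 0},{"xyz": [0,0,0.003],"jaw": 0},{"xyz": [0,0,0.003],"jaw": 0},{"jaw": 0}]'
cat >> h.py <<'E'
def tilt2():
    im=env.camera("scene").mean(2);s=env.read_state();c=s["tcp_pos"];yaw=s["tool_rot"][2]-90
    a=np.radians(yaw);e=np.array([np.cos(a),np.sin(a),0]);n=np.array([-np.sin(a),np.cos(a),0]);z=np.array([0,0,1])
    P=[]
    u1=int(px("scene",c+e*.045+n*.048)[0])+2;u2=int(px("scene",c-e*.03+n*.048)[0])-1
    for u in range(u1,u2):
        g=im[:,u];v0=int(px("scene",c+n*.048)[1]);
        for v in range(v0+25,v0-40,-1):   # upward from below: first bright crossing
            if g[v]<190<=g[v-1] and g[v-2]>225: P.append(side((u,v-1+(g[v-1]-190)/(g[v-1]-g[v])),yaw,.0475));break
    P=np.array(P);
    for _ in range(4):
        f=np.polyfit(*P.T,1);r=abs(P[:,1]-np.polyval(f,P[:,0]));P=P[r<max(.0012,1.5*np.median(r))]
    th=np.arctan(f[0]);return np.degrees(th).round(2),len(P),"bar-tcp",(f[1]-c[2]+.024/np.cos(th)).round(4),"tcp",c.round(4)
E
python3 -c "
from h import *
print(tilt2())"
```

```text
t: 12.58
tcp_pos: [0.485, 0.0735, 0.0859]
tool_rot: [180.0, -0.0, 102.6]
wrist_force: [-0.0, 0.5, -2.6]
opening: 0.0103
grasp_force: 50.0
t: 13.2
tcp_pos: [0.4836, 0.0731, 0.0732]
tool_rot: [-179.9, 0.0, 102.6]
wrist_force: [-4.2, 1.1, 3.3]
opening: 0.0106
grasp_force: 50.0
(np.float64(35.4), 18, 'bar-tcp', np.float64(0.0145), 'tcp', array([0.4837, 0.0732, 0.0732]))
```

```bash
python3 jog.py '[{"xyz": [0,0,-0.03],"jaw": 0},{"xyz": [0,0,-0.04],"jaw": 0},{"xyz": [0,0,-0.015],"jaw": 0},{"xyz": [0,0.04,0],"jaw": 0},{"xyz": [0,0.04,0],"jaw": 0},{"xyz": [0,0.029,0],"jaw": 0},{"xyz": [0,0,0.005],"jaw": 0},{"jaw": 0},{"jaw": 0}]'
python3 -c "
from h import *
print(tilt2());print(tilt2());print(rel([.5924,.0974,.138]))"
```

```text
t: 14.38
tcp_pos: [0.59, 0.0966, 0.153]
tool_rot: [-179.9, 0.0, 102.6]
wrist_force: [-0.2, -0.2, -3.1]
opening: 0.0105
grasp_force: 50.0
(np.float64(33.03), 17, 'bar-tcp', np.float64(0.0137), 'tcp', array([0.5903, 0.0967, 0.1534]))
(np.float64(32.88), 17, 'bar-tcp', np.float64(0.0138), 'tcp', array([0.5905, 0.0968, 0.1536]))
(array([0.0002, 0.002 , 0.0156]), array([-1.7998e+02,  2.0000e-02,  1.0258e+02]))
```

```bash
python3 jog.py '[{"xyz": [0,0.005,0.006],"jaw": 0},{"xyz": [0,0,0.006],"jaw": 0},{"xyz": [0,0,0.002],"jaw": 0},{"jaw": 0}]'; python3 jog.py '[{"xyz": [0,0,0.0015],"jaw": 0},{"xyz": [0,0,0.0015],"jaw": 0},{"jaw": 0}]'; python3 jog.py '[{"xyz": [0,0,0.0015],"jaw": 0},{"jaw": 0}]'
```

```text
t: 14.98
tcp_pos: [0.5957, 0.0981, 0.1392]
tool_rot: [-180.0, -0.0, 102.6]
wrist_force: [0.4, 0.3, -2.8]
opening: 0.0104
grasp_force: 50.0
t: 15.35
tcp_pos: [0.5959, 0.0981, 0.1364]
tool_rot: [-180.0, 0.0, 102.6]
wrist_force: [0.7, 0.0, -2.5]
opening: 0.0104
grasp_force: 50.0
t: 15.6
tcp_pos: [0.5958, 0.0981, 0.1349]
tool_rot: [-180.0, 0.0, 102.6]
wrist_force: [0.3, 1.2, -3.1]
opening: 0.0107
grasp_force: 50.0
```

```bash
python3 jog.py '[{"xyz": [0,0,0.0015],"jaw": 0},{"jaw": 0}]'; python3 jog.py '[{"xyz": [0,0,0.0015],"jaw": 0},{"jaw": 0}]';  python3 jog.py '[{"xyz": [0,0,0.0015],"jaw": 0},{"jaw": 0}]'
```

```text
t: 15.85
tcp_pos: [0.5958, 0.0981, 0.1333]
tool_rot: [-180.0, 0.0, 102.6]
wrist_force: [0.0, 0.3, -3.4]
opening: 0.0106
grasp_force: 50.0
t: 16.1
tcp_pos: [0.5959, 0.0981, 0.1318]
tool_rot: [-180.0, 0.0, 102.6]
wrist_force: [0.4, -0.8, -2.9]
opening: 0.0106
grasp_force: 50.0
t: 16.35
tcp_pos: [0.5961, 0.0982, 0.1305]
tool_rot: [180.0, -0.0, 102.6]
wrist_force: [0.4, 1.2, -4.3]
opening: 0.0108
grasp_force: 50.0
```

```bash
python3 jog.py '[{"xyz": [0,0,0.0015],"jaw": 0},{"jaw": 0}]'; python3 jog.py '[{"xyz": [0,0,0.0015],"jaw": 0},{"jaw": 0}]';python3 -c "
from h import *
print(tilt2())"
```

```text
t: 16.6
tcp_pos: [0.5967, 0.0984, 0.1293]
tool_rot: [179.9, -0.0, 102.6]
wrist_force: [2.0, 0.9, -1.6]
opening: 0.0108
grasp_force: 50.0
t: 16.85
tcp_pos: [0.5975, 0.0987, 0.1284]
tool_rot: [179.8, -0.0, 102.6]
wrist_force: [4.0, 1.0, 3.0]
opening: 0.0105
grasp_force: 50.0
(np.float64(32.05), 18, 'bar-tcp', np.float64(0.0139), 'tcp', array([0.5975, 0.0987, 0.1284]))
```

```bash
python3 jog.py '[{"xyz": [0,0,-0.003],"jaw": 0},{"xyz": [0,-0.003,0.0006],"jaw": 0},{"xyz": [0,-0.003,0.0006],"jaw": 0},{"jaw": 0}]'; python3 jog.py '[{"xyz": [0,-0.002,0.0004],"jaw": 0},{"jaw": 0}]'; python3 jog.py '[{"xyz": [0,-0.002,0.0004],"jaw": 0},{"jaw": 0}]'
```

```text
t: 17.4
tcp_pos: [0.5937, 0.0978, 0.1311]
tool_rot: [179.5, -0.0, 102.6]
wrist_force: [6.4, 0.6, 4.7]
opening: 0.0104
grasp_force: 50.0
t: 17.65
tcp_pos: [0.5931, 0.0976, 0.1314]
tool_rot: [179.4, -0.0, 102.6]
wrist_force: [7.8, 2.2, 5.7]
opening: 0.0107
grasp_force: 50.0
t: 17.9
tcp_pos: [0.5926, 0.0976, 0.1317]
tool_rot: [179.2, -0.0, 102.6]
wrist_force: [9.5, 1.8, 7.9]
opening: 0.011
grasp_force: 50.0
```

```bash
python3 - <<'E'
from h import *
print(tilt2());s=env.read_state();c=s["tcp_pos"]
im=env.camera("scene").mean(2).astype(int)
a=np.radians(12.6);e=np.array([np.cos(a),np.sin(a),0]);n=np.array([-np.sin(a),np.cos(a),0]);z=np.array([0,0,1]);th=np.radians(tilt2()[0])
X=lambda x,y,zz:c+z*.0138+e*(x*np.cos(th)-(zz-.04)*np.sin(th))+n*y+z*(x*np.sin(th)+(zz-.04)*np.cos(th))
b=np.radians(12);C=np.array([.615,.102,.086]);B=lambda x,y,zz:C+e*(x*np.cos(b)-zz*np.sin(b))+n*y+z*(x*np.sin(b)+zz*np.cos(b))
for y in (.03,.01,-.02):
    p=px("scene",X(-.058,y,.016));u=int(round(p[0]))
    print("y",y,"top front edge",p.round(1),"tongue top root",px("scene",X(-.058,y,.005)).round(1),"tongue top tip",px("scene",X(-.074,y,.005)).round(1),"P",px("scene",X(-.074,y,0)).round(1),"lip edge top",px("scene",B(-.067,y,.012)).round(1),"rim",px("scene",B(-.075,y,.009)).round(1))
    u=int(round(px("scene",X(-.074,y,0))[0]));v=int(p[1])-6;print(u,v,im[v:v+32,u].tolist())
E
```

```text
(np.float64(35.37), 15, 'bar-tcp', np.float64(0.014), 'tcp', array([0.5926, 0.0976, 0.1317]))
y 0.03 top front edge [311.3 200. ] tongue top root [309.6 202.5] tongue top tip [313.4 207.2] P [312.6 208.3] lip edge top [315.  204.2] rim [317.1 206.7]
313 193 [251, 250, 249, 248, 249, 250, 235, 166, 153, 223, 249, 251, 250, 250, 250, 248, 235, 197, 162, 147, 142, 139, 131, 127, 122, 117, 111, 105, 101, 98, 100, 102]
y 0.01 top front edge [316.7 197.4] tongue top root [315.  199.9] tongue top tip [318.8 204.6] P [318.  205.7] lip edge top [320.3 201.6] rim [322.5 204. ]
318 191 [251, 249, 247, 247, 250, 251, 220, 154, 216, 250, 250, 250, 249, 249, 249, 250, 249, 245, 226, 174, 124, 117, 120, 120, 103, 78, 86, 104, 106, 104, 98, 85]
y -0.02 top front edge [324.6 193.7] tongue top root [322.8 196.2] tongue top tip [326.6 200.8] P [325.8 201.9] lip edge top [328.2 197.8] rim [330.3 200.2]
326 187 [206, 228, 247, 250, 250, 252, 238, 165, 162, 237, 252, 251, 250, 249, 249, 250, 250, 244, 221, 172, 132, 120, 121, 121, 122, 122, 124, 119, 111, 109, 115, 120]
```

The tongue's edge has not moved from x ≈ −61, about 3 mm below seat level, so it seems to have dropped inside the seat opening and caught its rim. I'll back off, lift, and touch down on the seat's border instead.

```bash
python3 jog.py '[{"xyz": [0,0.004,-0.005],"jaw": 0},{"xyz": [0,0,-0.005],"jaw": 0},{"jaw": 0}]'; python3 jog.py '[{"xyz": [0,0,0.0015],"jaw": 0},{"xyz": [0,0,0.0015],"jaw": 0},{"jaw": 0}]';  python3 -c "
from h import *
print(tilt2())"
```

```text
t: 18.42
tcp_pos: [0.5879, 0.0959, 0.1372]
tool_rot: [-179.7, 0.0, 102.6]
wrist_force: [0.4, -0.5, -6.9]
opening: 0.0108
grasp_force: 50.0
t: 18.8
tcp_pos: [0.5897, 0.0968, 0.1353]
tool_rot: [-180.0, -0.0, 102.6]
wrist_force: [-0.2, 0.3, -3.5]
opening: 0.0107
grasp_force: 50.0
(np.float64(32.85), 15, 'bar-tcp', np.float64(0.0138), 'tcp', array([0.5899, 0.0969, 0.1355]))
```

```bash
python3 jog.py '[{"xyz": [0,-0.001,0.001],"jaw": 0},{"jaw": 0}]'; python3 jog.py '[{"xyz": [0,-0.0015,0.001],"jaw": 0},{"jaw": 0}]'; python3 jog.py '[{"xyz": [0,-0.0015,0.001],"jaw": 0},{"jaw": 0}]'
```

```text
t: 19.1
tcp_pos: [0.5889, 0.0965, 0.1344]
tool_rot: [-180.0, 0.0, 102.6]
wrist_force: [-0.8, 0.4, -2.9]
opening: 0.0108
grasp_force: 50.0
t: 19.35
tcp_pos: [0.5874, 0.0962, 0.1334]
tool_rot: [-180.0, 0.0, 102.6]
wrist_force: [-0.7, -0.1, -3.1]
opening: 0.0108
grasp_force: 50.0
t: 19.6
tcp_pos: [0.586, 0.0959, 0.1324]
tool_rot: [-180.0, 0.0, 102.6]
wrist_force: [0.2, 0.1, -3.0]
opening: 0.0104
grasp_force: 50.0
```

```bash
python3 jog.py '[{"xyz": [0,-0.0015,0.0004],"jaw": 0},{"jaw": 0}]'; python3 jog.py '[{"xyz": [0,-0.0015,0.0004],"jaw": 0},{"jaw": 0}]'; python3 jog.py '[{"xyz": [0,-0.0015,0.0003],"jaw": 0},{"jaw": 0}]'
```

```text
t: 19.85
tcp_pos: [0.5846, 0.0956, 0.1321]
tool_rot: [-180.0, 0.0, 102.6]
wrist_force: [-0.2, 0.5, -3.6]
opening: 0.0106
grasp_force: 50.0
t: 20.1
tcp_pos: [0.5835, 0.0955, 0.1318]
tool_rot: [180.0, -0.0, 102.6]
wrist_force: [-0.3, 1.8, -2.5]
opening: 0.0104
grasp_force: 50.0
t: 20.35
tcp_pos: [0.5829, 0.0955, 0.132]
tool_rot: [179.8, -0.0, 102.6]
wrist_force: [3.3, 1.5, -1.7]
opening: 0.0108
grasp_force: 50.0
```

The tongue edge has met the end wall at x ≈ −74. A small lift will test whether it is really under the lip.

```bash
python3 jog.py '[{"xyz": [0,0.001,-0.002],"jaw": 0},{"xyz": [0,0,-0.002],"jaw": 0},{"jaw": 0}]'; python3 jog.py '[{"xyz": [0,0,-0.0015],"jaw": 0},{"jaw": 0}]'
```

```text
t: 20.72
tcp_pos: [0.5813, 0.0946, 0.1342]
tool_rot: [-179.8, 0.0, 102.6]
wrist_force: [-0.0, -0.2, -11.6]
opening: 0.0111
grasp_force: 50.0
t: 20.98
tcp_pos: [0.5824, 0.0948, 0.1364]
tool_rot: [-179.9, 0.0, 102.6]
wrist_force: [-0.2, 0.4, -13.5]
opening: 0.0105
grasp_force: 50.0
```

The downward pull of about 10 N shows the tongue is hooked under the lip. I'll lower back and swing the raised end down along the arc about the tongue.

```bash
python3 jog.py '[{"xyz": [0,0,0.003],"jaw": 0},{"xyz": [0,0,0.0025],"jaw": 0},{"jaw": 0}]'; python3 jog.py '[{"xyz": [0,0.002,0.0015],"jaw": 0},{"xyz": [0,0.002,0.0015],"jaw": 0},{"xyz": [0,0.002,0.0015],"jaw": 0},{"jaw": 0}]';python3 -c "
from h import *
print(tilt2())"
```

```text
t: 21.35
tcp_pos: [0.5833, 0.0955, 0.1321]
tool_rot: [179.9, 0.0, 102.6]
wrist_force: [0.9, 0.9, -2.5]
opening: 0.0105
grasp_force: 50.0
t: 21.85
tcp_pos: [0.5892, 0.0967, 0.1275]
tool_rot: [179.9, 0.0, 102.6]
wrist_force: [0.1, -0.8, 4.3]
opening: 0.0107
grasp_force: 50.0
(np.float64(29.26), 18, 'bar-tcp', np.float64(0.0139), 'tcp', array([0.5893, 0.0967, 0.1275]))
```

```bash
python3 jog.py '[{"xyz": [0,0.0025,0.0017],"jaw": 0},{"xyz": [0,0.0025,0.0018],"jaw": 0},{"jaw": 0}]'; python3 jog.py '[{"xyz": [0,0.002,0.0016],"jaw": 0},{"jaw": 0}]';python3 -c "
from h import *
print(tilt2())"
```

```text
t: 22.28
tcp_pos: [0.5942, 0.0978, 0.1235]
tool_rot: [179.9, -0.0, 102.6]
wrist_force: [0.1, -0.3, 5.1]
opening: 0.0101
grasp_force: 50.0
t: 22.52
tcp_pos: [0.5961, 0.0982, 0.1219]
tool_rot: [179.9, -0.0, 102.6]
wrist_force: [2.6, 0.4, 4.6]
opening: 0.0105
grasp_force: 50.0
(np.float64(23.35), 17, 'bar-tcp', np.float64(0.0144), 'tcp', array([0.596 , 0.0982, 0.1219]))
```

```bash
python3 jog.py '[{"xyz": [0,0.0015,0.0014],"jaw": 0},{"jaw": 0}]'; python3 jog.py '[{"xyz": [0,0.0015,0.0014],"jaw": 0},{"jaw": 0}]';python3 -c "
from h import *
print(tilt2())"
```

```text
t: 22.82
tcp_pos: [0.5966, 0.0984, 0.1214]
tool_rot: [-180.0, 0.0, 102.6]
wrist_force: [-2.2, -0.6, 11.9]
opening: 0.0104
grasp_force: 50.0
t: 23.08
tcp_pos: [0.5977, 0.0986, 0.1202]
tool_rot: [-179.9, 0.0, 102.6]
wrist_force: [-4.6, -1.3, 13.9]
opening: 0.0103
grasp_force: 50.0
(np.float64(21.93), 15, 'bar-tcp', np.float64(0.0143), 'tcp', array([0.5977, 0.0986, 0.1202]))
```

The end has met the catch nose at a tilt of 22° and about 17 N, with the tongue hooked. I'll ease the load, let go of the handle, rise, and shut the fingers to press the strip.

```bash
python3 jog.py '[{"xyz": [0,0,-0.002],"jaw": 0},{"jaw": 0.022},{"jaw": 0.022},{"jaw": 0.022},{"jaw": 0.022}]'; python3 jog.py '[{"xyz": [0,0,-0.01],"jaw": 0.022},{"xyz": [0,0,-0.02],"jaw": 0.024},{"xyz": [0,0,-0.02],"jaw": 0.01},{"xyz": [0,0.025,0],"jaw": 0},{"xyz": [0,0.023,0],"jaw": 0},{"jaw": 0},{"jaw": 0}]'
python3 -c "
from h import *
print(rel([.615+.976*.029,.102+.218*.029,.138]))"
```

```text
t: 23.75
tcp_pos: [0.5985, 0.0987, 0.1209]
tool_rot: [180.0, -0.0, 102.6]
wrist_force: [1.1, -0.1, 0.3]
opening: 0.022
grasp_force: 0.0
t: 24.62
tcp_pos: [0.6443, 0.109, 0.1711]
tool_rot: [-179.9, 0.0, 102.6]
wrist_force: [-0.4, 0.0, -0.1]
opening: 0.0004
grasp_force: 0.0
(array([-0.0005, -0.0011,  0.0331]), array([-179.95,    0.  ,  102.6 ]))
```

```bash
python3 jog.py '[{"xyz": [0,-0.001,0.015],"jaw": 0},{"xyz": [0,0,0.015],"jaw": 0},{"xyz": [0,0,0.003],"jaw": 0},{"jaw": 0}]'; python3 jog.py '[{"xyz": [0,0,0.002],"jaw": 0},{"xyz": [0,0,0.002],"jaw": 0},{"jaw": 0}]'; python3 jog.py '[{"xyz": [0,0,0.002],"jaw": 0},{"xyz": [0,0,0.002],"jaw": 0},{"jaw": 0}]'
```

```text
t: 25.12
tcp_pos: [0.6439, 0.1089, 0.1374]
tool_rot: [-179.9, -0.0, 102.6]
wrist_force: [0.2, -0.1, 0.4]
opening: 0.0001
grasp_force: 0.0
t: 25.5
tcp_pos: [0.6443, 0.1089, 0.134]
tool_rot: [180.0, 0.0, 102.6]
wrist_force: [-1.4, -0.3, 0.5]
opening: 0.0003
grasp_force: 0.0
t: 25.88
tcp_pos: [0.6446, 0.109, 0.1304]
tool_rot: [180.0, 0.0, 102.6]
wrist_force: [0.8, -0.1, 2.7]
opening: 0.0003
grasp_force: 1.4
```

```bash
python3 jog.py '[{"xyz": [0,0,0.002],"jaw": 0},{"xyz": [0,0,0.002],"jaw": 0},{"jaw": 0}]'; python3 jog.py '[{"xyz": [0,0,0.002],"jaw": 0},{"xyz": [0,0,0.002],"jaw": 0},{"jaw": 0}]'; python3 jog.py '[{"xyz": [0,0,0.002],"jaw": 0},{"jaw": 0}]'
```

```text
t: 26.25
tcp_pos: [0.6441, 0.1089, 0.1258]
tool_rot: [-180.0, 0.0, 102.6]
wrist_force: [0.8, -0.4, -0.5]
opening: 0.0004
grasp_force: 0.0
t: 26.62
tcp_pos: [0.644, 0.1088, 0.1216]
tool_rot: [-180.0, 0.0, 102.6]
wrist_force: [-0.6, 0.5, -0.8]
opening: 0.0004
grasp_force: 0.0
t: 26.88
tcp_pos: [0.6442, 0.1089, 0.1198]
tool_rot: [-180.0, 0.0, 102.6]
wrist_force: [-0.0, 0.5, 0.0]
opening: 0.0002
grasp_force: 0.1
```

```bash
python3 jog.py '[{"xyz": [0,0,0.0015],"jaw": 0},{"jaw": 0}]'; python3 jog.py '[{"xyz": [0,0,0.0015],"jaw": 0},{"jaw": 0}]'; python3 jog.py '[{"xyz": [0,0,0.0015],"jaw": 0},{"jaw": 0}]'
```

```text
t: 27.12
tcp_pos: [0.6443, 0.1089, 0.1185]
tool_rot: [180.0, -0.0, 102.6]
wrist_force: [1.0, 0.5, 1.3]
opening: 0.0004
grasp_force: 0.4
t: 27.38
tcp_pos: [0.6444, 0.1089, 0.117]
tool_rot: [180.0, 0.0, 102.6]
wrist_force: [1.0, 0.8, 1.3]
opening: 0.0002
grasp_force: 0.6
t: 27.62
tcp_pos: [0.6442, 0.1089, 0.1154]
tool_rot: [-180.0, 0.0, 102.6]
wrist_force: [0.9, -0.1, 1.1]
opening: 0.0006
grasp_force: 0.6
```

```bash
python3 jog.py '[{"xyz": [0,0,0.0015],"jaw": 0},{"jaw": 0}]'; python3 jog.py '[{"xyz": [0,0,0.0015],"jaw": 0},{"jaw": 0}]'; python3 jog.py '[{"xyz": [0,0,0.0015],"jaw": 0},{"jaw": 0}]'
```

```text
t: 27.88
tcp_pos: [0.6442, 0.1089, 0.1139]
tool_rot: [-180.0, -0.0, 102.6]
wrist_force: [0.6, 0.5, 1.3]
opening: 0.0005
grasp_force: 0.7
t: 28.12
tcp_pos: [0.6442, 0.1089, 0.1124]
tool_rot: [-180.0, -0.0, 102.6]
wrist_force: [0.5, -0.2, 1.2]
opening: 0.0007
grasp_force: 0.7
t: 28.38
tcp_pos: [0.6431, 0.1086, 0.1102]
tool_rot: [-179.9, 0.0, 102.6]
wrist_force: [-0.2, -0.4, -0.7]
opening: 0.0004
grasp_force: 0.0
```

The contact force vanished early, so I'll lift the tool and measure where the cassette now sits: the black handle, and the line of the white top edge.

```bash
python3 jog.py '[{"xyz": [0,0,-0.05],"jaw": 0},{"xyz": [0,0,-0.05],"jaw": 0},{"jaw": 0}]'; python3 - <<'E'
from h import *
im=env.camera("scene").astype(int);np.save("s2.npy",im)
a=np.radians(12.8);e=np.array([np.cos(a),np.sin(a),0]);n=np.array([-np.sin(a),np.cos(a),0]);z=np.array([0,0,1])
b=np.radians(12);C=np.array([.615,.102,.086]);B=lambda x,y,zz:C+e*(x*np.cos(b)-zz*np.sin(b))+n*y+z*(x*np.sin(b)+zz*np.cos(b))
for nm,p in dict(barL=(0,.03,.040),barR=(0,-.03,.04),fl=(-.058,.048,.016),fr=(-.058,-.048,.016),bl=(.058,.048,.016),br=(.058,-.048,.016)).items(): print(nm,px("scene",B(*p)).round(1))
g=im.mean(2).astype(int)
ch=" .:-=+*#%@"
for v in range(148,216): print(v,"".join(ch[min(9,x//26)] for x in g[v,262:348]))
E
```

```text
t: 28.75
tcp_pos: [0.6461, 0.1099, 0.2148]
tool_rot: [179.6, -0.0, 102.6]
wrist_force: [-0.1, -0.4, -0.4]
opening: 0.0009
grasp_force: 0.0
barL [297.5 183.2]
barR [313.6 176.4]
fl [307.7 203.6]
fr [332.9 191.6]
bl [276.3 183.5]
br [301.9 173.1]
148 ...............................................:..............:---------------------::
149 ..............................................::..............:------------------:::::
150 ..............................................::..............:-----------------::::::
151 ..............................................::..............:::::::::--------=-:::--
152 ..............................................::..............:--::::::::::::--=------
153 ..............................................::..............:-----:::::::::::::::---
154 ..............................................::.............::--==-------::::::::::::
155 .......................................:::...:::.........::::=======-----------:::::::
156 .......................................:::::::::.......:-====++++++==--=--------------
157 ................................
[... 4632 characters left out ...]
::--::::------=-----=*##%#%@@@@@@@@%%#++======++***#*+---::::..
209 .........::--:.........::--:::::::---=------=+*#%%%@@@@@%%#*+=======+**#####+---:..:.:
210 ..........::::........::::-::::-::------------=*####%%%%*++=========+*#####*+--::.:.::
211 ............:::......:::::--:::-::::----------==+*#*+**+===========+*######*=--::.::.:
212 ............:::::...:::::::-::::::::-::------====**+===============+*####**=---:::..::
213 ............::::::::::::::::::::::::-::------=+==**+===============+*#***+=----::.:::.
214 ...........::::::::::::::::::::::-::-::-:----==-=##+=======-:-=====+*#*+++=----:::.:.:
215 ...........::::::::::::::::::::::-:::::::-------=#*+=====--::-=====+*++====---::::..::
```

The printed profile shows the cassette flat in the bay. Its front corners are at (308,204) and (333,192), against (307.7,203.6) and (332.9,191.6) predicted for home. Next I'll check that the brass bolt is out over it, compared with its position at the start.

```bash
python3 - <<'E'
from h import *
a=np.radians(12.8);e=np.array([np.cos(a),np.sin(a),0]);n=np.array([-np.sin(a),np.cos(a),0]);z=np.array([0,0,1])
b=np.radians(12);C=np.array([.615,.102,.086]);B=lambda x,y,zz:C+e*(x*np.cos(b)-zz*np.sin(b))+n*y+z*(x*np.sin(b)+zz*np.cos(b))
for d in (0,.006): print(d,[px("scene",B(x+d,y,q)).round(1).tolist() for x,y,q in [(.053,.013,.0175),(.053,-.013,.0175),(.06,.013,.0305),(.06,-.013,.0305)]])
A=cv2.imread("pics/scene0.png")[:,:,::-1].astype(int);D=np.load("s2.npy")
for i in (A,D):
    h=cv2.cvtColor(i.astype(np.uint8),cv2.COLOR_RGB2HSV)[155:195,265:310]
    for nm,m in dict(brass=(h[...,0]>12)&(h[...,0]<32)&(h[...,1]>110)&(h[...,2]>70),red=((h[...,0]<8)|(h[...,0]>172))&(h[...,1]>140)&(h[...,2]>90)).items():
        y,x=np.nonzero(m);print(nm,len(x),x.mean()+265,y.mean()+155,x.min()+265,x.max()+265,y.min()+155,y.max()+155)
E
```

```text
0 [[287.3, 179.9], [294.2, 177.1], [285.9, 174.6], [292.9, 171.9]]
0.006 [[285.7, 179.0], [292.7, 176.1], [284.4, 173.7], [291.3, 170.9]]
brass 95 288.9684210526316 174.8 284 294 170 180
red 17 285.11764705882354 166.58823529411765 283 287 165 168
brass 87 289.02298850574715 174.4367816091954 284 294 169 179
red 16 285.0625 166.6875 283 287 165 168
```

The bolt and knob are back at their starting position: the knob has moved less than 0.1 px and the brass less than 0.4 px, where a 6 mm retraction would shift them 1.6 px. The cassette is flat beneath the catch and the tool is clear, so I'll hand in.

```bash
python3 -c "
from workcell import env
print(env.finish_job())"
```

```text
the job is handed in; nothing more can be done
None
```

The clean cassette is fitted: its tongue is hooked under the lip, it lies flat in the bay, and the camera check shows the catch bolt fully out over it; I handed the job in at about 29 s with the robot touching nothing.

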